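# Lock the looper pedal into its quick dock

## Robot

A 7-joint arm with a two-finger parallel gripper is mounted at the origin on the work surface. World frame = base frame: x ahead of the robot, y to its left, z up, the work surface at z = 0. Lengths are in mm, angles in rad, forces in N, time in s.
With the tool pointing down it reaches from about 400 to 875 mm from the base axis. Payload 4.4 kg.
Tool frame: the origin (TCP) lies midway between the tips of the shut fingers; the grasp point (between the pads) lies ctrl.grip_depth behind it (ctrl.grip_depth is the distance from the TCP to the grasp point, in mm); z points along the fingers, y is the line along which they close (so a half turn about z gives the same grasp; the last joint's range is limited). The gripper opens to 85 mm and grips with 20 to 120 N. Pads are 22 mm wide; open, the fingers measure 114 mm over their backs; the gripper's body (76 mm by 85 mm) begins 54 mm behind the grasp point. The pads swing forward as they close: fully open they stand 13 mm farther back than shut.
Start: joints at [-1.253, 0.628, 0.038, 1.517, -0.027, 0.996, -0.02], TCP at [243.368, 602.735, 231.313] pointing down, gripper open.
Joint ranges: [-3.06, 3.06], [-0.37, 2.12], [-1.25, 1.32], [0.18, 2.47], [-1.1, 4.24], [0.23, 1.98], [-2.94, 2.94]. Speed limits (rad/s): [2.57, 2.57, 3.14, 3.14, 3.14, 3.14, 3.14].

## Interface

Orientations are given as [roll, pitch, yaw] about the fixed x, y, z axes, in that order (R = Rz(yaw) Ry(pitch) Rx(roll)).
In Python, from cell import ctrl gives the robot as it stands.
- The arm moves only by the tool carry_out, never from a script. Its argument "deltas" is one flat list of numbers, 7 for each row, row after row: the turn, a rotation vector about the tool's x, y, z in degrees, then the shift along the tool's x, y, z in m, then the closure, from -1 (fully open) to 1 (shut). In form: [wx, wy, wz, dx, dy, dz, claw, wx, wy, wz, dx, dy, dz, claw, ...]. A call has 1 to 12 rows; each row shifts and turns the commanded pose from where the row before left it, along the tool's axes as they then stand; what a row does not reach is not made up. A row lasts 1/8 s, in which the tool goes at most 62.5 mm and 10.7 degrees, less where a joint would pass 70% of its speed; a pose out of reach is approached as far as the arm can. A call with a gripper value outside its range is refused whole. The fingers move at their own pace and stop on an object; the grip force is fixed at half the most. Time passes only in rows, so rows that do not move let the fingers close. It gives the time, the measured TCP pose, the force, the opening and the grip force at its end, in the units of the state.
- ctrl.read_state(): the state, without advancing time (a new reading comes with each control period).
- ctrl.get_image(name): name is "scene" or "side" or "wrist"; returns the picture (400x640x3 uint8, red, green, blue); there is no depth.
- ctrl.calibration(name): a dict with "mtx" (3x3 intrinsics, pixels), "distortion" ([k1, k2, p1, p2, k3] as OpenCV has them; the pictures are not rectified), "R" (3x3) and "t" (3): a world point X has camera coordinates R X + t. Camera axes: x right, y down, z forward; pixel columns grow to the right and rows downward; lengths in mm; the calibration is good to about 2 mm. A picture is of the moment at which its call begins: read the wrist's pose just before it. calibration takes no time and is no camera call; for the wrist camera it gives the pose at the moment of the call.
- ctrl.finish_job(): hands the job in; it is judged then, once.
The state is a dict: "clock": time; "qpos": joint angles; "qd": joint speeds; "tau": joint torques, N m; "eef_pos": TCP position; "tool_rot": TCP orientation; "force": force on the tool from outside, world axes, zero at the start; "torque": the same for the moment, N m; "width": finger opening in mm; "gripper_force": force on a finger pad.
Only numpy, scipy, OpenCV 4.12 (cv2) and the standard library are available. Lean on these libraries where they do the work, as an engineer would, in place of code of your own. Each camera call takes 0.05 s, during which the arm holds its last target. There are 200 camera calls.

## Task

Lock the looper pedal into its dock: with a fingertip press the dock's spring bar right down so that its latch pin sinks, and keep it held down while you push the pedal's side tab along over the pin, until the carrier is fully home against the end stop. Then let the bar go, so that the pin springs up behind the tab. Only press and push: do not lift or tip the pedal, and leave the phaser pedal, slide, pick holder and spanner where they are.

Things in the scene. Friction and masses are not known exactly. Their poses are not given: they have to be found in the camera images.
- dock: Fixed aluminium base 142 x 222 x 10 mm (own x -45 to 97, y -135 to 87 mm). Origin at bench height (z=0) on the slide channel's centre line, level in y with the latch pin. +y: the way the pedal is pushed home. +x: from channel to spring bar, away from the robot, yaw up to 0.45 rad. Rails 67 mm apart inside, top z 20 mm, guide the carrier; end stop block (60 mm wide, top z 30) at y = 74 mm.
- press_bar (a joint): Spring bar beside the channel: 0 m up (sprung), 0.014 m right down; moves straight down. The spring pushes back about 1.2 N at the top, 3.7 N right down. The pin clears the tab only beyond 0.010 m; 0.0115 m or more counts as right down. It springs up when let go.
- bar_mid (a point): Middle of the spring bar's flat top: a steel strip 40 mm wide (dock x 42 to 82 mm), 160 mm long (dock y -138 to 22 mm), top z 38 mm when up. This point: dock x 62, y -58 mm. A fingertip can press anywhere on it and slide along it in dock y. The strip passes under the tab, 6 mm below it when up.
- pin_top (a point): Middle of the top of the latch pin, a 10 x 10 mm steel block on the bar's outer edge (dock x 82 to 92, y -5 to 5 mm), top z 54 mm up, 40 mm when the bar is right down. Up, it blocks the tab's outer end; it cannot be pushed down from the side.
- looper: Silver mini looper pedal on a loose carrier plate 64 (x) x 120 (y) x 6 mm lying in the dock's channel, axes along the dock's, 0.35 to 0.6 kg, slick, slides at 1 to 3 N. Origin: centre of the plate's underside, z 10 mm. Footswitch top 42, knob top 44 mm above it. Starts with origin at dock y -68 to -32 mm; home at y 14 mm, plate on the end stop, tab's rear face 3 mm past the pin.
- tab_mid (a point): Middle of the pedal's upright steel side tab, 66 (x) x 12 (y) x 16 mm (z), at looper x 61, y 0, z 42 mm. It reaches over the strip and the pin (dock x 28 to 94 mm, 44 to 60 mm above the bench). Push its rear (-y) face with the side of a finger standing on the strip between rail and pin.
- phaser: Purple phaser pedal 73 x 118 x 60 mm, loose bystander, origin centre of its underside.
- slide: Chrome guitar slide, upright tube 24 mm across, 65 mm tall, loose bystander, origin centre of its underside.
- pick_holder: Yellow plastic pick holder with a steel spring clip, 34 x 44 x 45 mm, loose bystander, origin centre of its underside.
- spanner: Stainless spanner 140 mm long lying flat, loose bystander, origin near its middle, on the robot's side of the dock.

How it is judged:
By the outcome, as a careful person would: the job done as asked, in the order asked, and still so for the second after the job is handed in, with the robot touching nothing.
It also fails if it takes over 35 s, if anything falls off the work surface, if the arm or the gripper's body presses on something with over 40 N, if the wrist force passes 120 N, or if a joint passes its speed limit or range.

## Working session

There is one attempt and no reset: what is moved stays moved. The work goes in short steps, Python scripts to look and compute and a tool call to move; the robot and the scene stay as the last step left them, time stands still between calls to the robot, and variables do not carry over. Pictures are saved under pics/ and viewed, at most 10 in all, crops included, and the job is handed in when it is done.

Besides the shell and the picture viewer there is one more tool, called after "Emit:" as a command line: name --argument value ..., lists and objects as JSON in quotes. carry_out: Moves the arm, as the interface text tells. Its arguments: {"type":"object","properties":{"deltas":{"type":"array"}},"required":["deltas"]}

```bash
mkdir -p pics; ls
python3 - <<'E'
from cell import ctrl
import cv2
s=ctrl.read_state(); print({k:s[k] for k in('clock','eef_pos','tool_rot','force','width')}, ctrl.grip_depth)
for n in('scene','side'):
    cv2.imwrite(f'pics/{n}0.png',ctrl.get_image(n)[:,:,::-1])
    c=ctrl.calibration(n); print(n,c)
E
```

```text
pics
{'clock': 0.0, 'eef_pos': array([243.12521052, 602.13877777, 230.41754662]), 'tool_rot': array([-3.13971756e+00,  1.97511929e-05,  2.75775648e+00]), 'force': array([-0.14745753, -0.50019417, -0.16158067]), 'width': 85.14678007214114} 18.700000000000003
scene {'mtx': array([[387.76624732,   0.        , 319.9023624 ],
       [  0.        , 387.76624732, 194.34470801],
       [  0.        ,   0.        ,   1.        ]]), 'distortion': array([-0.0626122,  0.       ,  0.       ,  0.       ,  0.       ]), 'R': array([[ 0.8925235 ,  0.45096724, -0.00550909],
       [ 0.38382028, -0.7659317 , -0.51578156],
       [-0.23682018,  0.45823266, -0.85670242]]), 't': array([-578.25778151, -168.70851534,  886.48280606])}
side {'mtx': array([[451.18881945,   0.        , 314.15850425],
       [  0.        , 451.18881945, 197.33299346],
       [  0.        ,   0.        ,   1.        ]]), 'distortion': array([0.03132456, 0.        , 0.        , 0.        , 0.        ]), 'R': array([[-0.91791045, -0.39599315, -0.0250964 ],
       [-0.18017057,  0.47231647, -0.86281847],
       [ 0.35352365, -0.78746846, -0.50489053]]), 't': array([577.50213034, 136.26883719, 719.50807644])}
```

View pics/scene0.png

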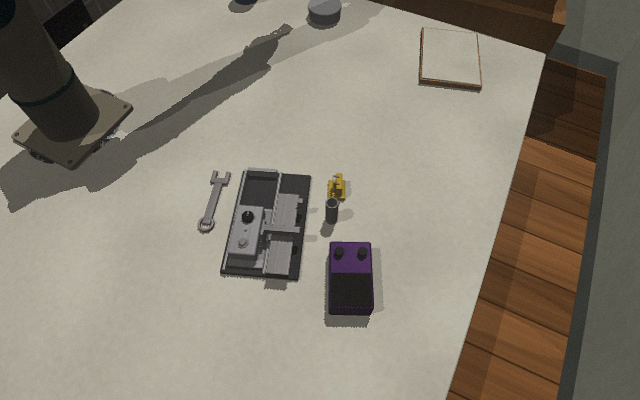

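View pics/side0.png

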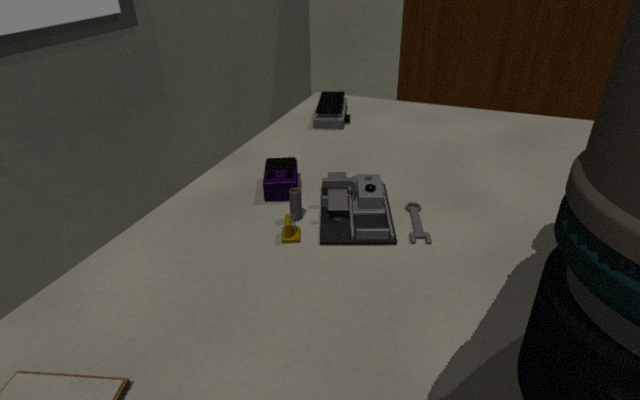

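The scene view shows the dock plate with corners near (245,168), (311,176), (298,279) and (221,274), and the end stop at the top. The slide is at (332,210) and the pick holder at (338,187), both just right of the dock. The side view shows the same layout, with the dock at about (320–395, 180–243). Next I'll fit the dock pose from its dark plate outline.

```bash
cat > h.py <<'E'
from cell import ctrl
import cv2, numpy as np
def ray(n,uv,z,c=None):
    c=c or ctrl.calibration(n)
    p=cv2.undistortPoints(np.float32(uv).reshape(-1,1,2),c['mtx'],c['distortion']).reshape(-1,2)
    d=np.c_[p,np.ones(len(p))]@c['R']; o=-c['R'].T@c['t']
    return o+d*((z-o[2])/d[:,2])[:,None]
def proj(n,X,c=None):
    c=c or ctrl.calibration(n)
    return cv2.projectPoints(np.float64(X).reshape(-1,1,3),cv2.Rodrigues(c['R'])[0],c['t'],c['mtx'],c['distortion'])[0].reshape(-1,2)
E
python3 - <<'E'
from h import *
print(ray('scene',[(245,168),(311,176),(298,279),(221,274)],10).round(1))
print(ray('side',[(395,242),(320,243)],10).round(1))
a=cv2.imread('pics/scene0.png')[155:295,195:385]; b=cv2.imread('pics/side0.png')[150:260,255:445]
a=cv2.resize(a,(760,560),interpolation=cv2.INTER_CUBIC); b=cv2.resize(b,(760,440),interpolation=cv2.INTER_CUBIC)
cv2.imwrite('pics/a.png',a);cv2.imwrite('pics/b.png',b)
E
```

```text
[[ 440.6   65.3   10. ]
 [ 572.6  108.9   10. ]
 [ 652.5  -94.5   10. ]
 [ 525.8 -148.6   10. ]]
[[440.2  68.5  10. ]
 [565.2 120.8  10. ]]
```

View pics/a.png

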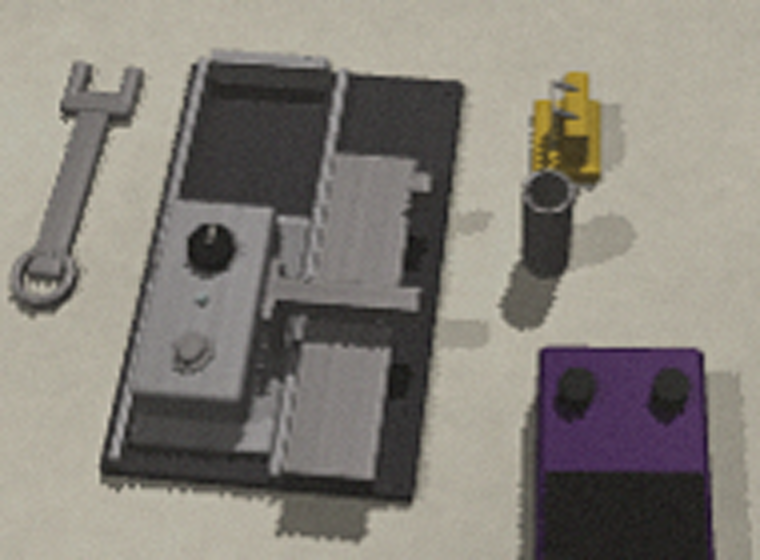

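View pics/b.png

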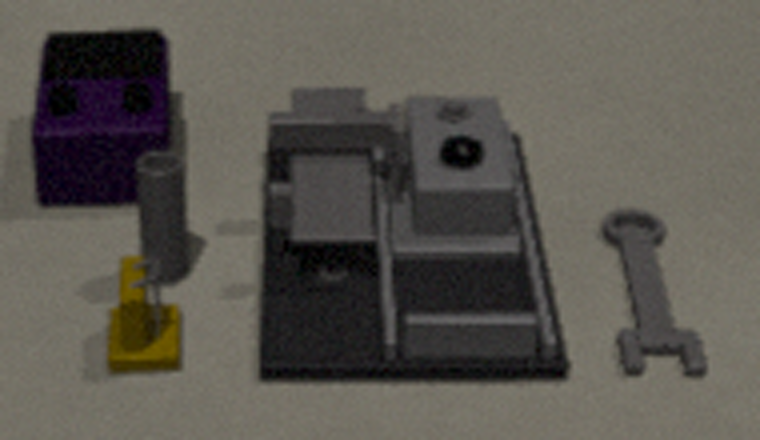

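The crops show the dock's corners, the strip's corners, the latch pin (scene crop 423,178; side crop 280,188) and the tab's far end (scene crop 420,290–305). The slide stands about 40 mm off the dock. I'll raycast these points at their known heights and fit a rigid pose.

Run:
```python
from h import *
S={'scene':((195,155),[((463,82),(97,87,10)),((412,494),(97,-135,10)),((102,468),(-45,-135,10)),((415,157),(82,22,38)),((376,480),(82,-138,38)),((285,473),(42,-138,38)),((423,180),(87,0,54))]),
'side':((255,150),[((567,365),(-45,87,10)),((262,370),(97,87,10)),((295,240),(82,22,38)),((374,240),(42,22,38)),((279,188),(87,0,54))])}
def fit(L,W):
    L=np.array(L);W=np.array(W);lc=L.mean(0);wc=W.mean(0)
    A=((L-lc)*[1,1]); B=W-wc
    yaw=np.arctan2((A[:,0]*B[:,1]-A[:,1]*B[:,0]).sum(),(A*B).sum())
    R=np.array([[np.cos(yaw),-np.sin(yaw)],[np.sin(yaw),np.cos(yaw)]])
    t=wc-R@lc; return yaw,R,t,(W-t)@R-L
allL=[];allW=[]
for n,(o,ps) in S.items():
    L=[];W=[]
    for (u,v),X in ps:
        # cv2.resize x4: src=(u+.5)/4-.5
        w=ray(n,[((u+.5)/4-.5+o[0],(v+.5)/4-.5+o[1])],X[2])[0]; L.append(X[:2]);W.append(w[:2])
    y,R,t,r=fit(L,W); print(n,y,t.round(1));print(r.round(1).tolist())
    allL+=L;allW+=W
y,R,t,r=fit(allL,allW);print('both',y,t.round(1));print(r.round(1).tolist())
def q(n,u,v,z):
    o=S[n][0]; w=ray(n,[((u+.5)/4-.5+o[0],(v+.5)/4-.5+o[1])],z)[0]
    return ((w[:2]-t)@R).round(1)
print('tab top far edge, near edge outer end',q('scene',421,288,60),q('scene',419,298,60),'bottom rear',q('scene',418,312,44))
print('tab side view: top edges',q('side',270,114,60),q('side',270,124,60))
print('slide base',q('scene',546,270,0),'top',q('scene',550,190,65))
print('phaser near corner top',q('scene',542,350,60), 'holder',q('scene',565,170,0))
```

```text
scene 0.38406242432637977 [512.6  -5. ]
[[-0.2, -1.8], [-1.6, 1.2], [1.0, 1.2], [-1.2, -0.1], [0.1, -0.3], [1.1, -0.5], [0.7, 0.4]]
side 0.3883884062647705 [5.107e+02 4.000e-01]
[[2.6, -0.7], [-1.2, 1.2], [-2.0, -0.4], [0.3, 0.4], [0.4, -0.5]]
both 0.3828804538208799 [511.7  -2.6]
[[-0.4, -4.3], [-1.5, -1.3], [1.1, -1.4], [-1.4, -2.5], [0.2, -2.8], [1.2, -3.0], [0.6, -2.0], [2.4, 2.3], [-1.4, 4.9], [-1.9, 3.2], [0.4, 3.8], [0.7, 3.1]]
tab top far edge, near edge outer end [ 93.5 -59.9] [ 93.2 -64.8] bottom rear [ 91.8 -64. ]
tab side view: top edges [ 92.5 -62.3] [ 92.4 -51.4]
slide base [146.3 -16.1] top [146.4  -8.9]
phaser near corner top [148.3 -84.9] holder [151.9  40.7]
```

Emit:
carry_out --deltas '[0, 0, 9.2, 0, 0, 0, 1, 0, 0, 9.2, 0, 0, 0, 1, 0, 0, 9.2, 0, 0, 0, 1, 0, 0, 9.2, 0, 0, 0, 1, 0, 0, 9.2, 0, 0, 0, 1, 0, 0, 0, -0.04, 0.004, 0, 1, 0, 0, 0, -0.04, 0.004, 0, 1, 0, 0, 0, -0.04, 0.004, 0, 1, 0, 0, 0, -0.04, 0.004, 0, 1, 0, 0, 0, -0.04, 0.004, 0, 1, 0, 0, 0, -0.04, 0.004, 0, 1, 0, 0, 0, -0.04, 0.004, 0, 1]'

```text
clock: 1.6
eef_pos: [374.6, 352.3, 231.1]
tool_rot: [-3.141, 0.0, 1.955]
force: [0.9, 0.3, 0.8]
width: 0.2
gripper_force: 0.0
```

Emit:
carry_out --deltas '[0, 0, 0, -0.04, 0.004, 0, 1, 0, 0, 0, -0.04, 0.004, 0, 1, 0, 0, 0, -0.04, 0.004, 0, 1, 0, 0, 0, -0.04, 0.004, 0, 1, 0, 0, 0, -0.04, 0.004, 0, 1, 0, 0, 0, -0.04, 0.004, 0, 1, 0, 0, 0, -0.04, 0.004, 0, 1, 0, 0, 0, -0.04, 0.004, 0, 1, 0, 0, 0, -0.04, 0.004, 0, 1, 0, 0, 0, -0.04, 0.004, 0, 1, 0, 0, 0, -0.04, 0.004, 0, 1]'

```text
clock: 2.98
eef_pos: [580.2, -38.9, 230.9]
tool_rot: [-3.141, -0.0, 1.955]
force: [0.3, 0.2, -0.2]
width: -0.1
gripper_force: 0.0
```

```bash
cat >> h.py <<'E'
YAW=.384;T=np.array([512,-3.])
RD=np.array([[np.cos(YAW),-np.sin(YAW)],[np.sin(YAW),np.cos(YAW)]])
def st():
    s=ctrl.read_state()
    print(round(s['clock'],2),'dock',((s['eef_pos'][:2]-T)@RD).round(1),'z',s['eef_pos'][2].round(1),'rpy',s['tool_rot'].round(3),'F dock',(s['force'][:2]@RD).round(1),s['force'][2].round(1),'w',round(s['width'],1))
E
python3 -c "
from h import *
st()
im=ctrl.get_image('wrist');c=ctrl.calibration('wrist')
cv2.imwrite('pics/w.png',im[:,:,::-1]);np.savez('w.npz',**c)
def P(x,y,z): return np.r_[T+RD@[x,y],z]
for p in [(87,0,54),(82,22,38),(42,22,38),(82,-138,38),(42,-138,38),(94,-63,60),(-45,87,10),(97,87,10),(97,-135,10)]: print(p,proj('wrist',P(*p),c).round(0))
"
```

```text
2.98 dock [ 49.8 -58.8] z 230.9 rpy [-3.141 -0.     1.955] F dock [0.4 0.1] -0.2 w -0.1
(87, 0, 54) [[361. 116.]]
(82, 22, 38) [[355.  95.]]
(42, 22, 38) [[319.  95.]]
(82, -138, 38) [[352. 226.]]
(42, -138, 38) [[321. 226.]]
(94, -63, 60) [[366. 174.]]
(-45, 87, 10) [[243.  35.]]
(97, 87, 10) [[368.  34.]]
(97, -135, 10) [[361. 215.]]
```

View pics/w.png

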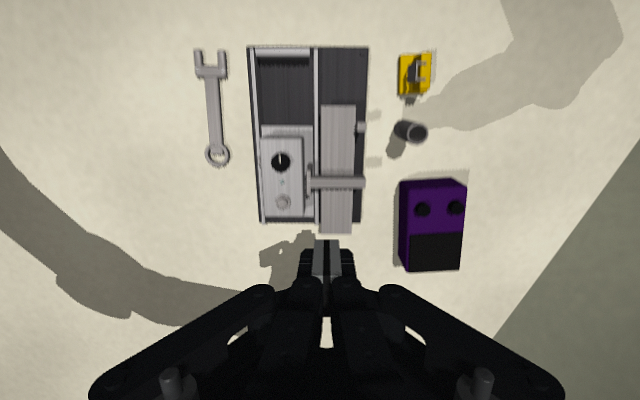

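The wrist view shows the same layout, with the pin at (361,127), the strip's ends at rows 104 and 234, and the tab's rear end at (365,188). That is about 10 px from the prediction, probably because the arm was still settling. I'll project again with the present, settled calibration and take a fresh image.

```bash
python3 -c "
from h import *
st()
c=ctrl.calibration('wrist');im=ctrl.get_image('wrist');c2=ctrl.calibration('wrist');st()
c0=np.load('w.npz'); print(-c0['R'].T@c0['t'],-c['R'].T@c['t'],-c2['R'].T@c2['t'])
def P(x,y,z): return np.r_[T+RD@[x,y],z]
L=[(87,0,54),(82,22,38),(42,22,38),(82,-138,38),(42,-138,38),(94,-63,60),(-45,87,10),(97,87,10),(97,-135,10)]
uv=proj('wrist',[P(*p) for p in L],c);print(uv.round(0).tolist())
b=im[:,:,::-1].copy()
b=cv2.resize(b[20:260,200:440],(600,600),interpolation=cv2.INTER_CUBIC)
for u in uv: cv2.circle(b,tuple(int(k) for k in ((u-[200,20]+.5)*2.5)),3,(0,0,255),1)
cv2.imwrite('pics/w2.png',b);np.savez('w.npz',**c)
"
```

```text
3.02 dock [ 49.3 -66.3] z 231.3 rpy [3.141 0.006 1.949] F dock [ 1.1 -5.8] 0.9 w 0.2
3.08 dock [ 48.9 -63.6] z 231.1 rpy [-3.141  0.004  1.948] F dock [-1.5 -0.2] 0.8 w 0.2
[551.7930239   31.68442928 373.86777731] [551.7930239   31.68442928 373.86777731] [550.718599    33.79416668 373.87742799]
[[361.0, 116.0], [355.0, 95.0], [319.0, 95.0], [352.0, 226.0], [321.0, 226.0], [366.0, 174.0], [243.0, 35.0], [368.0, 34.0], [361.0, 215.0]]
```

View pics/w2.png

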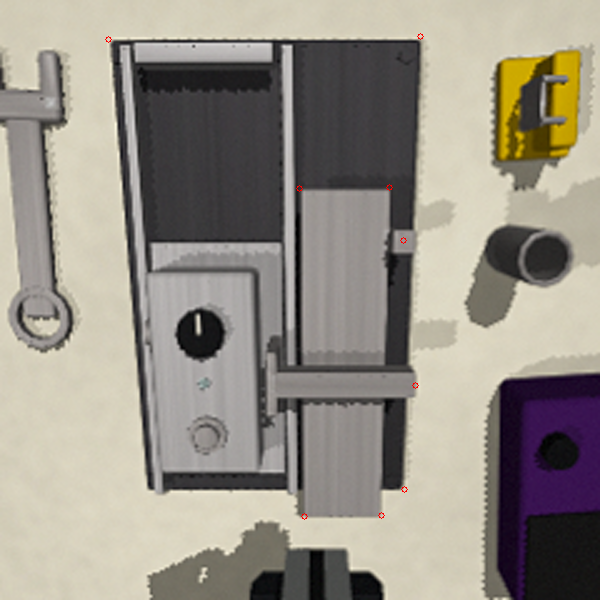

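The projections now land within about 1 mm of the image: pin at crop (403,241), strip corners and dock corners all match, and the tab's rear edge is at crop row 397 (dock y about -67). I'll move behind the tab and descend.

Emit:
carry_out --deltas '[0, 0, 0, -0.015, 0.005, 0, 1, 0, 0, 0, -0.014, 0.005, 0, 1, 0, 0, 0, 0, 0, 0.04, 1, 0, 0, 0, 0, 0, 0.04, 1, 0, 0, 0, 0, 0, 0.04, 1, 0, 0, 0, 0, 0, 0.03, 1, 0, 0, 0, 0, 0, 0.02, 1, 0, 0, 0, 0, 0, 0, 1, 0, 0, 0, 0, 0, 0, 1]'

```text
clock: 4.2
eef_pos: [600.9, -61.0, 62.0]
tool_rot: [3.14, 0.001, 1.955]
force: [0.8, -0.1, 0.2]
width: -0.2
gripper_force: 0.0
```

```bash
python3 -c "
from h import *
st();c=np.load('w.npz');c={k:c[k] for k in c}
w=ray('w',[(366,178.6),(366,169.5)],60,c);print(((w[:,:2]-T)@RD).round(1))"
```

```text
4.2 dock [ 60.7 -87.1] z 62.0 rpy [3.140e+00 1.000e-03 1.955e+00] F dock [ 0.7 -0.4] 0.2 w -0.2
[[ 94.4 -68.9]
 [ 94.  -58.3]]
```

Emit:
carry_out --deltas '[0, 0, 0, -0.006, -0.001, 0.01, 1, 0, 0, 0, 0, 0, 0.01, 1, 0, 0, 0, 0, 0, 0.008, 1, 0, 0, 0, 0, 0, 0.004, 1, 0, 0, 0, 0, 0, 0.004, 1, 0, 0, 0, 0, 0, 0, 1, 0, 0, 0, 0, 0, 0, 1]'

```text
clock: 5.08
eef_pos: [601.4, -67.3, 25.5]
tool_rot: [-3.142, 0.001, 1.955]
force: [-1.0, -3.0, 3.3]
width: -0.1
gripper_force: 1.7
```

```bash
python3 -c "
from h import *
st()"
```

```text
5.08 dock [ 58.8 -93.1] z 25.5 rpy [-3.142e+00  1.000e-03  1.955e+00] F dock [-2.  -2.4] 3.3 w -0.1
```

Emit:
carry_out --deltas '[0, 0, 0, 0, 0, 0.002, 1, 0, 0, 0, 0, 0, 0.001, 1, 0, 0, 0, 0, 0, 0, 1, 0, 0, 0, 0, 0, 0, 1]'

```text
clock: 5.58
eef_pos: [601.5, -67.3, 23.8]
tool_rot: [3.141, 0.0, 1.955]
force: [-3.4, -1.6, 14.2]
width: -0.3
gripper_force: 7.2
```

```bash
python3 -c "
from h import *
st();st()
cv2.imwrite('pics/s1.png',cv2.resize(ctrl.get_image('side')[150:260,255:445,::-1],(760,440),interpolation=cv2.INTER_CUBIC))"
```

```text
5.58 dock [ 58.9 -93.1] z 23.8 rpy [3.141 0.    1.955] F dock [-3.7 -0.2] 14.2 w -0.3
5.58 dock [ 58.9 -93.1] z 23.8 rpy [3.141 0.    1.955] F dock [-3.7 -0.2] 14.2 w -0.3
```

View pics/s1.png

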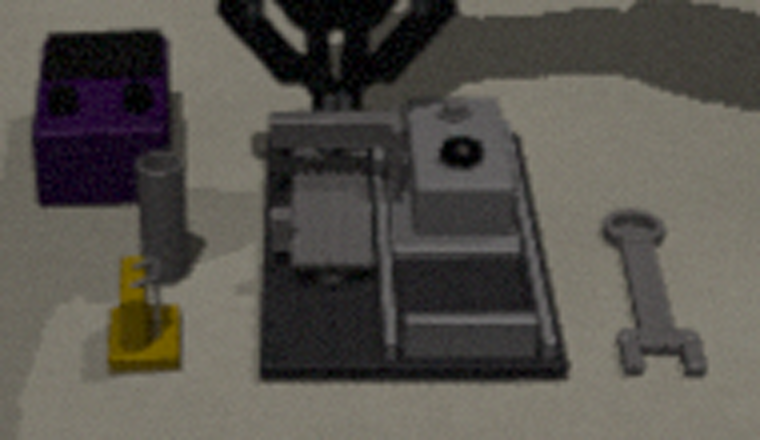

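The bar is fully down: the strip's front has dropped from crop row 240 to 270, with 14 N at z 23.8. Now I'll push with it held.

Emit:
carry_out --deltas '[0, 0, 0, 0.006, 0, 0, 1, 0, 0, 0, 0.007, 0, 0, 1, 0, 0, 0, 0.007, 0, 0, 1, 0, 0, 0, 0.007, 0, 0, 1, 0, 0, 0, 0.007, 0, 0, 1, 0, 0, 0, 0.007, 0, 0, 1]'

```text
clock: 6.38
eef_pos: [589.6, -32.5, 24.0]
tool_rot: [3.136, 0.007, 1.953]
force: [3.0, -9.0, 9.0]
width: 0.4
gripper_force: 5.0
```

```bash
python3 -c "
from h import *
st()"
```

```text
6.38 dock [ 60.9 -56.4] z 24.0 rpy [3.136 0.007 1.953] F dock [-0.6 -9.4] 9.0 w 0.4
```

Emit:
carry_out --deltas '[0, 0, 0, 0.007, -0.001, 0, 1, 0, 0, 0, 0.007, 0, 0, 1, 0, 0, 0, 0.007, 0, 0, 1, 0, 0, 0, 0.007, 0, 0, 1, 0, 0, 0, 0.006, 0, 0, 1, 0, 0, 0, 0.004, 0, 0, 1, 0, 0, 0, 0, 0, 0, 1]'

```text
clock: 7.25
eef_pos: [574.8, 3.8, 24.0]
tool_rot: [3.135, 0.006, 1.954]
force: [3.5, -5.6, 9.1]
width: 0.2
gripper_force: 4.7
```

```bash
python3 -c "
from h import *
st()"
```

```text
7.25 dock [ 60.8 -17.2] z 24.0 rpy [3.135 0.006 1.954] F dock [ 1.1 -6.5] 9.1 w 0.2
```

Next I'll make the final approach in small steps and watch for the end stop.

Emit:
carry_out --deltas '[0, 0, 0, 0.004, 0, 0, 1, 0, 0, 0, 0.004, 0, 0, 1, 0, 0, 0, 0.003, 0, 0, 1, 0, 0, 0, 0, 0, 0, 1, 0, 0, 0, 0, 0, 0, 1]'

```text
clock: 7.88
eef_pos: [570.8, 13.7, 24.0]
tool_rot: [3.135, 0.006, 1.953]
force: [3.9, -6.1, 9.1]
width: 0.1
gripper_force: 4.8
```

```bash
python3 -c "
from h import *
st()"
```

```text
7.88 dock [60.8 -6.6] z 24.0 rpy [3.135 0.006 1.953] F dock [ 1.3 -7.1] 9.1 w 0.1
```

Emit:
carry_out --deltas '[0, 0, 0, 0.002, 0, 0, 1, 0, 0, 0, 0.001, 0, 0, 1, 0, 0, 0, 0, 0, 0, 1, 0, 0, 0, 0, 0, 0, 1]'

```text
clock: 8.38
eef_pos: [569.9, 16.0, 24.0]
tool_rot: [3.135, 0.006, 1.953]
force: [4.4, -6.7, 8.9]
width: 0.2
gripper_force: 4.8
```

```bash
python3 -c "
from h import *
st()"
```

```text
8.38 dock [60.8 -4.1] z 24.0 rpy [3.135 0.006 1.953] F dock [ 1.6 -7.9] 8.9 w 0.2
```

Emit:
carry_out --deltas '[0, 0, 0, 0.002, 0, 0, 1, 0, 0, 0, 0.001, 0, 0, 1, 0, 0, 0, 0, 0, 0, 1, 0, 0, 0, 0, 0, 0, 1]'

```text
clock: 8.88
eef_pos: [569.7, 16.6, 24.1]
tool_rot: [3.134, 0.009, 1.951]
force: [5.7, -10.7, 7.0]
width: 0.0
gripper_force: 7.0
```

```bash
python3 -c "
from h import *
st()
cv2.imwrite('pics/s2.png',cv2.resize(ctrl.get_image('side')[150:260,255:445,::-1],(760,440),interpolation=cv2.INTER_CUBIC))"
```

```text
8.88 dock [60.9 -3.4] z 24.1 rpy [3.134 0.009 1.951] F dock [  1.3 -12.1] 7.0 w 0.0
```

View pics/s2.png

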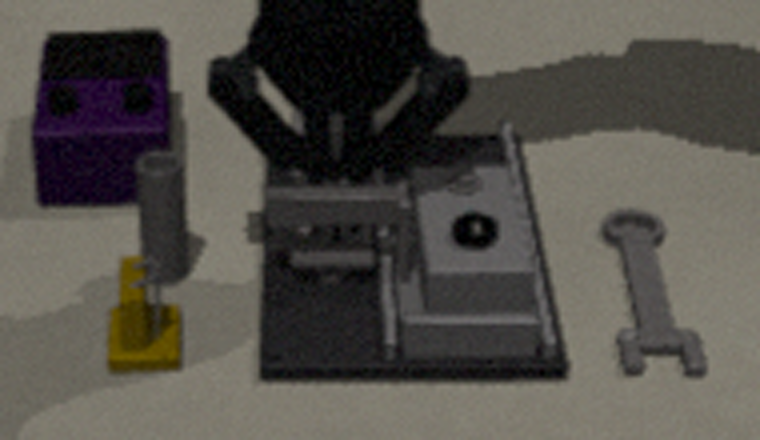

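The pedal is at the end stop. The TCP moved only 0.7 mm for 3 mm commanded, at dock y -3.4 against -3 expected, and the side view shows the plate meeting the stop. I'll push slightly more to confirm, then back off with the bar still down, and release.

Emit:
carry_out --deltas '[0, 0, 0, 0.002, 0, 0, 1, 0, 0, 0, 0, 0, 0, 1, 0, 0, 0, 0, 0, 0, 1]'

```text
clock: 9.3
eef_pos: [569.7, 16.9, 24.3]
tool_rot: [3.133, 0.012, 1.95]
force: [6.4, -13.7, 7.6]
width: 0.3
gripper_force: 8.4
```

```bash
python3 -c "
from h import *
st()"
```

```text
9.3 dock [60.9 -3.1] z 24.3 rpy [3.133 0.012 1.95 ] F dock [  0.8 -15.1] 7.6 w 0.3
```

Emit:
carry_out --deltas '[0, 0, 0, -0.003, 0, 0, 1, 0, 0, 0, -0.003, 0, 0, 1, 0, 0, 0, -0.002, 0, 0, 1, 0, 0, 0, 0, 0, 0, 1]'

```text
clock: 9.8
eef_pos: [569.7, 16.7, 24.0]
tool_rot: [3.136, 0.001, 1.955]
force: [1.0, -0.9, 12.4]
width: -0.0
gripper_force: 8.2
```

```bash
python3 -c "
from h import *
st()"
```

```text
9.8 dock [60.9 -3.4] z 24.0 rpy [3.136e+00 1.000e-03 1.955e+00] F dock [ 0.5 -1.2] 12.4 w -0.0
```

Emit:
carry_out --deltas '[0, 0, 0, -0.002, 0, 0, 1, 0, 0, 0, -0.001, 0, 0, 1, 0, 0, 0, 0, 0, -0.004, 1, 0, 0, 0, 0, 0, -0.006, 1, 0, 0, 0, 0, 0, -0.008, 1, 0, 0, 0, 0, 0, -0.02, 1, 0, 0, 0, 0, 0, -0.04, 1, 0, 0, 0, 0, 0, -0.04, 1, 0, 0, 0, -0.04, 0, -0.04, 1, 0, 0, 0, -0.04, 0, -0.02, 1, 0, 0, 0, 0, 0, 0, 1, 0, 0, 0, 0, 0, 0, 1]'

```text
clock: 11.3
eef_pos: [596.6, -60.4, 199.6]
tool_rot: [-3.14, -0.002, 1.954]
force: [-0.3, 0.4, 0.1]
width: -0.3
gripper_force: 0.0
```

```bash
python3 -c "
from h import *
st();ctrl.get_image('side')
c=ctrl.calibration('wrist');im=ctrl.get_image('wrist');side=ctrl.get_image('side')
b=cv2.resize(im[20:260,200:440,::-1],(560,560),interpolation=cv2.INTER_CUBIC)
cv2.imwrite('pics/w3.png',b)
cv2.imwrite('pics/s3.png',cv2.resize(side[150:260,255:445,::-1],(760,440),interpolation=cv2.INTER_CUBIC))
def P(x,y,z): return np.r_[T+RD@[x,y],z]
print((proj('wrist',[P(87,0,54),P(87,0,40),P(94,8,60),P(94,20,60)],c)-[200,20]+.5)*560/240)
print((proj('side',[P(87,0,54),P(87,0,40),P(94,8,60),P(94,20,60),P(62,22,38),P(62,22,24)])-[255,150]+.5)*4)
"
```

```text
11.3 dock [ 56.9 -84.9] z 199.6 rpy [-3.140e+00 -2.000e-03  1.954e+00] F dock [-0.1  0.5] 0.1 w -0.3
[[369.89424568 187.72123512]
 [366.58406657 187.92624079]
 [389.63572983 166.57901151]
 [390.95866861 134.24389901]]
[[280.57786139 184.9081467 ]
 [280.95927033 209.5784674 ]
 [265.81283675 182.62548445]
 [265.55330931 195.2719039 ]
 [332.94901921 236.20892554]
 [332.91437235 260.79907621]]
```

View pics/w3.png

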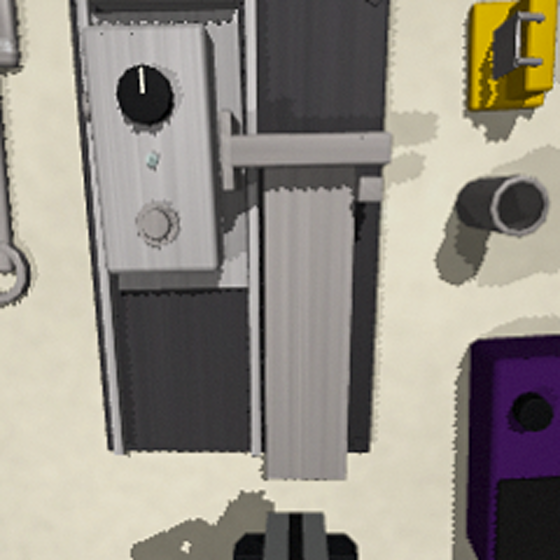

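View pics/s3.png

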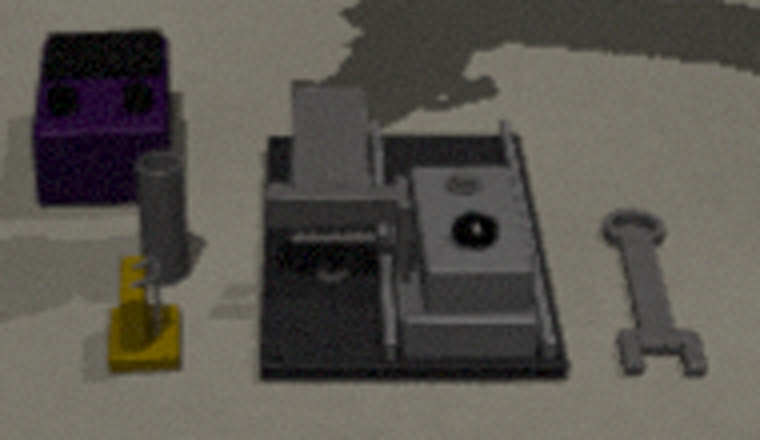

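The wrist crop shows the pin up behind the tab at (371,188) and the tab's rear edge at row ~165, both as predicted for home. The side crop shows the strip's front back at row ~236 (bar up) and the plate against the stop, with the bystanders unmoved.

```bash
python3 -c "
from cell import ctrl
print(ctrl.finish_job())"
```

```text
the job is handed in; nothing more can be done
None
```

The looper pedal is locked in its dock: the carrier is against the end stop, the bar is up with the pin behind the tab, nothing else was touched, and I handed the job in at about 11.5 s.

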